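# Set the breakfast tray and hold the cup over its ring

## Robot

A 6-joint arm with a two-finger parallel gripper is mounted at the origin on a cart in front of the work surface, level with it; the furniture and walls round the work are solid. World frame = base frame: x ahead of the robot, y to its left, z up, the work surface at z = 0. Lengths are in mm, angles in degrees, forces in N, time in s.
With the tool pointing down it reaches from about 300 to 850 mm from the base axis. Payload 4.2 kg.
Tool frame: the origin (TCP) lies midway between the tips of the shut fingers; the grasp point (between the pads) lies 19 mm behind it (env.grasp_offset is the distance from the TCP to the grasp point, in mm); z points along the fingers, y is the line along which they close (so a half turn about z gives the same grasp; the last joint's range is limited). The gripper opens to 91 mm and grips with 3 to 60 N. Pads are 32 mm wide; open, the fingers measure 118 mm over their backs; the gripper's body (76 mm by 178 mm) begins 60 mm behind the grasp point.
Start: joints at [-64.63, 18.312, 89.639, -0, 72.044, -1.146], TCP at [256.719, -514.531, 177.776] pointing down, gripper open.
Joint ranges: [-177.97, 177.97], [-48.28, 115.42], [12.27, 149.76], [-77.06, 257.06], [2.81, 150.46], [-146.56, 146.56]. Speed limits (degrees/s): [147.25, 147.25, 180, 180, 180, 180].

## Interface

Orientations are given as [roll, pitch, yaw] about the fixed x, y, z axes, in that order (R = Rz(yaw) Ry(pitch) Rx(roll)).
In Python, from workcell import env, optics gives the robot as it stands. The module is installed in compiled form; this text tells all that it offers.
- The arm moves only by the tool send_rows, never from a script. Its argument "targets" is a list that holds one entry, the list of rows, each a list of 7 numbers: the turn, a rotation vector about the world's x, y, z scaled (see below), then the shift along the world's x, y, z scaled (see below), then the closure, from -1 (fully open) to 1 (shut). In form: [[[rx, ry, rz, x, y, z, gripper], ...]]. A call has 1 to 12 rows; each row shifts and turns the commanded pose from where the row before left it; what a row does not reach is not made up. The controller multiplies each number of a shift by 0.2 m and each number of a turn by pi/2 rad. A row lasts 1/10 s, in which the tool goes at most 50 mm and 8.59 degrees, less where a joint would pass 70% of its speed; a pose out of reach is approached as far as the arm can. A call with a number of a shift or a turn outside -1 to 1 is refused whole. A call with a gripper value outside its range is refused whole. The fingers move at their own pace and stop on an object; "grip_force" is the grip in N (left out, the last holds). Time passes only in rows, so rows that do not move let the fingers close. It gives the time, the measured TCP pose, the force, the opening and the grip force at its end, in the units of the state.
- env.state(): the state, without advancing time (a new reading comes with each control period).
- optics.grab_frame(name): name is "scene" or "top"; returns (picture, depth): 420x560x3 uint8, red, green, blue; 420x560 float32, mm along the optical axis (not along the pixel's ray), 0 where there is no reading.
- optics.camera_info(name): a dict with "camera_matrix" (3x3 intrinsics, pixels), "R" (3x3) and "t" (3): a world point X has camera coordinates R X + t. Camera axes: x right, y down, z forward; pixel columns grow to the right and rows downward; lengths in mm; the calibration is good to about 2 mm. A picture is of the moment at which its call begins. camera_info takes no time and is no camera call.
- env.job_done(): hands the job in; it is judged then, once.
Trained networks look in the newest picture that a camera, given by its name, has taken for a name from the list of things; names that differ only in an ending like _2 or _b are one class to them, and where a whole thing is asked for, a point or a joint stands for the part that bears it (a point fixed in the world has none). Each returns a list of dicts, best first, with "conf" (0 to 1); they miss things now and then, are a little off and sometimes report something else, mostly with a low value. They report only what shows in the picture. A call takes as long as a camera call.
- optics.silhouettes(camera, name): "mask" (420x560 bool, what is visible of it) and "at" ([column, row] in pixels, amid what is visible of it).
- optics.place_of(camera, name): "at" ([column, row] in pixels: a listed point, or the origin of a listed thing).
The state is a dict: "time_s": time; "qpos": joint angles; "qvel": joint speeds; "effort": joint torques, N m; "ee_pos": TCP position; "ee_rot": TCP orientation; "force": force on the tool from outside, world axes, zero at the start; "torque": the same for the moment, N m; "gripper_width": finger opening in mm; "gripper_force": force on a finger pad.
Only numpy, scipy, OpenCV 4.12 (cv2) and the standard library are available. Lean on these libraries where they do the work, as an engineer would, in place of code of your own. Each camera call takes 0.05 s, during which the arm holds its last target. There are 200 camera calls.

## Task

Lay the butter spreader flat in the empty compartment of the breakfast tray with its blade toward the far side of the tray, and let go of it. Then lift the teal cup up and over the row of spice jars and finish while still holding it upright about two centimetres above the dark ring on the tray, centred over it and with its handle in line with the dark stripe, so that I can slip a paper doily under it. Do not drop the spreader, do not let the cup touch the tray, and leave the jars, the white cup and the cake fork where they are.

Things in the scene. Friction and masses are not known exactly. Their poses are not given: they have to be found in the camera images.
- tray: Wooden tray fixed on the worktop, 200 (x) by 290 mm (y), plus brass loops 20 mm out at the y ends, 24 mm high. Origin: centre of its underside; +x to its far side, +y to its left, z up. Floor top at 8 mm, rim 7 mm thick, 20 mm high. At y = +108 mm a compartment with the cake fork, at +20 mm the dark ring, at -92 mm the empty compartment. Turned up to 0.25 rad.
- spreader_slot (a point): Centre of the floor of the empty compartment (at z = 8 mm over the worktop), axes as the tray's. Inside 160 mm along x and 40 mm along y; walls 4 mm thick and 8 mm high; the two long walls are missing over the middle 76 mm (x = -38 to +38 mm), to leave room for fingers.
- cup_ring (a point): Centre of the dark ring at the level of its upper edge (12 mm over the worktop); axes as the tray's. Ring 68 mm outside, 60 mm inside, 4 mm high, on the tray floor. A flat dark stripe, 6 x 30 mm, leads away from it along -y, toward the spreader's compartment: the cup's handle must point that way.
- spreader_mid (a point): Butter spreader, 140 mm long, lying flat along its x: dark wooden handle, flat sides, 12 mm wide, 10 mm thick, x = -70 to +20 mm; steel blade, 24 mm wide, 4 mm thick, round-ended, x = +12 to +70 mm. The point is half-way along, on the handle, 5 mm above the underside: a good place to grip, across y. 35 to 60 g.
- spreader_tip (a point): Round end of the spreader's blade, on its underside.
- spreader: The same spreader; origin at mid-length on its underside, x toward the blade, z up.
- cup_mid (a point): Small teal espresso cup, 59 mm across the bowl at the top, 42 mm at the foot, 52 mm tall, 90 to 160 g. The point is on the bowl's axis, 26 mm above the foot. z is up; the handle stands out along -y to 53 mm from this point, so grip the bowl across x (50 to 59 mm wide in its upper half).
- cup_foot (a point): Centre of the underside of the teal cup's foot, on the bowl's axis; axes as cup_mid.
- cup_handle (a point): In the teal cup's handle, 46 mm from the bowl's axis along -y, 35 mm above the foot.
- teal_cup: The teal cup; its origin is 12 mm from the bowl's axis toward the handle, level with the foot; axes as cup_mid.
- jar1_mid (a point): Centre of a spice jar with a red cap, 45 mm across, 106 mm tall (point at 53 mm height): one of three that stand in a row, roughly along x, between the tray and where the cup and spreader lie. It stays where it is.
- jar2_mid (a point): Centre of a spice jar with a red cap, 45 mm across, 106 mm tall (point at 53 mm height): one of three that stand in a row, roughly along x, between the tray and where the cup and spreader lie. It stays where it is.
- jar3_mid (a point): Centre of a spice jar with a red cap, 45 mm across, 106 mm tall (point at 53 mm height): one of three that stand in a row, roughly along x, between the tray and where the cup and spreader lie. It stays where it is.
- spice_jar_1: Spice jar 1, origin at the centre of its underside.
- spice_jar_2: Spice jar 2, origin at the centre of its underside.
- spice_jar_3: Spice jar 3, origin at the centre of its underside.
- white_cup: White cup, 62 mm across, 55 mm tall, at the back of the worktop; a bystander. Origin under its middle.
- cake_fork: Steel cake fork, 144 mm long, lying in the other compartment of the tray; it stays there. Origin at mid-length on its underside.

How it is judged:
By the outcome, as a careful person would: the job done as asked, in the order asked, and still so for the second after the job is handed in, while the arm keeps its last pose, push and grip.
It also fails if it takes over 58 s, if anything falls off the work surface, if the arm or the gripper's body presses on something with over 40 N, if the wrist force passes 120 N, or if a joint passes its speed limit or range.

## Working session

There is one attempt and no reset: what is moved stays moved. The work goes in short steps, Python scripts to look and compute and a tool call to move; the robot and the scene stay as the last step left them, time stands still between calls to the robot, and variables do not carry over. Pictures are saved under pics/ and viewed, at most 10 in all, crops included, and the job is handed in when it is done.

Besides the shell and the picture viewer there is one more tool, called after "Call:" in YAML: its name, and indented under it one key for each argument. send_rows: Moves the arm, as the interface text tells. Its arguments: {"type":"object","properties":{"targets":{"type":"array"},"grip_force":{"type":"number"}},"required":["targets"]}

```bash
mkdir -p pics
cat > h.py <<'E'
import numpy as np, cv2
from workcell import env, optics
def ray(cam,px,z):
    c=optics.camera_info(cam);K,R,t=[np.array(c[k],float) for k in("camera_matrix","R","t")]
    d=R.T@np.linalg.inv(K)@np.array([px[0],px[1],1.]);o=-R.T@t
    return o+d*(z-o[2])/d[2]
def cloud(cam,dep):
    c=optics.camera_info(cam);K,R,t=[np.array(c[k],float) for k in("camera_matrix","R","t")]
    v,u=np.mgrid[:420,:560];p=np.stack([(u-K[0,2])/K[0,0]*dep,(v-K[1,2])/K[1,1]*dep,dep],-1)
    return (p-t)@R
E
cat > a.py <<'E'
from h import *
np.set_printoptions(precision=1,suppress=True)
for cam in("top","scene"):
    im,d=optics.grab_frame(cam);cv2.imwrite(f"pics/{cam}0.png",im[:,:,::-1]);np.savez(f"{cam}0.npz",im=im,d=d)
    for n,z in(("spreader_mid",5),("spreader_tip",0),("cup_mid",26),("cup_handle",35),("cup_foot",0),("cup_ring",12),("spreader_slot",8),("tray",0),("jar1_mid",53),("white_cup",0),("cake_fork",8)):
        for r in optics.place_of(cam,n)[:3]: print(cam,n,round(r["conf"],2),np.array(r["at"]),ray(cam,r["at"],z))
s=env.state();print(s["time_s"],s["ee_pos"],s["ee_rot"],s["gripper_width"],env.grasp_offset)
E
python3 a.py
```

```text
top spreader_mid 0.79 [401.3 243.8] [ 477.3 -397.4    5. ]
top spreader_tip 0.78 [405.1 222.8] [ 541.2 -412.8    0. ]
top spreader_tip 0.73 [296.4 173.4] [691.7 -86.1   0. ]
top cup_mid 0.58 [358.4 254.4] [ 442.3 -266.7   26. ]
top cup_mid 0.18 [404.2 225.6] [ 528.5 -402.2   26. ]
top cup_handle 0.89 [372.1 247.3] [ 462.5 -304.9   35. ]
top cup_foot 0.87 [357.5 254.7] [ 443.6 -268.7    0. ]
top cup_ring 0.8 [193.5 234.1] [496.9 220.1  12. ]
top spreader_slot 0.97 [228.3 228.1] [517.  117.1   8. ]
top tray 0.8 [197.1 233.3] [501.1 212.1   0. ]
top jar1_mid 0.48 [297.2 239.7] [479.4 -88.5  53. ]
top white_cup 0.97 [295.5 169.9] [702.9 -83.2   0. ]
top cake_fork 0.45 [164.2 242.2] [471.8 307.8   8. ]
top cake_fork 0.28 [300.4 266.6] [405.6 -99.6   8. ]
scene spreader_mid 0.5 [390.7 196.5] [ 483.5 -396.     5. ]
scene spreader_mid 0.4 [192.4 250.9] [516.9 220.9   5. ]
scene spreader_mid 0.31 [319.9 222.5] [ 468.5 -134.6    5. ]
scene cup_ring 0.61 [192.2 255.7] [489.1 232.2  12. ]
scene cup_ring 0.41 [390.  196.5] [ 475.6 -385.7   12. ]
scene spreader_slot 0.64 [225.1 237.8] [525.2 125.4   8. ]
scene spreader_slot 0.56 [284.5 201. ] [ 611.1 -105.4    8. ]
scene tray 0.94 [201.7 255.2] [494.8 205.1   0. ]
scene jar1_mid 0.85 [307.4 209.9] [476.2 -97.   53. ]
scene white_cup 0.8 [261.6 191.6] [704.6 -79.7   0. ]
scene cake_fork 0.45 [168.7 271.1] [464.2 303.    8. ]
1.2 [ 256.7 -514.5  177.8] [180.   -0.   26.5] 90.82221483899197 18.8
```

```bash
python3 -c "
import cv2
a=cv2.imread('pics/top0.png');b=cv2.imread('pics/scene0.png')
cv2.imwrite('pics/topc.png',cv2.resize(a[130:330,130:450],(800,500),interpolation=3))
cv2.imwrite('pics/scenec.png',cv2.resize(b[120:320,130:450],(800,500),interpolation=3))"
cat > b.py <<'E'
from h import *
np.set_printoptions(precision=1,suppress=True)
z=np.load("top0.npz");P=cloud("top",z["d"]);H=P[...,2];ok=z["d"]>0
print("table z",np.median(H[ok&(abs(H)<15)]))
m=ok&(H>85)&(P[...,0]>300)&(P[...,0]<650)&(abs(P[...,1]+90)<80)
n,l,s,c=cv2.connectedComponentsWithStats(m.astype(np.uint8))
for i in range(1,n):
    if s[i,4]>8:q=P[l==i];print("jar",s[i,4],q.min(0),q.max(0),q.mean(0))
for nm in("spreader","teal_cup","tray"):
    for r in optics.silhouettes("top",nm)[:2]:
        k=r["mask"];v,u=np.nonzero(k);q=P[k&ok];pr=cv2.minAreaRect(np.array([ray("top",(a,b),20 if nm=="tray" else 5)[:2] for a,b in zip(u,v)],np.float32))
        print(nm,r["conf"],k.sum(),q.min(0),q.max(0),q.mean(0),pr)
m=ok&(H>35)&(H<62)&(abs(P[...,0]-443)<60)&(abs(P[...,1]+268)<70)
print("cup rim",m.sum(),P[m].min(0),P[m].max(0))
E
python3 b.py
```

```text
table z 0.7851268852183816
jar 5699 [636.3 -75.5 517.7] [647.1 -10.  832.9] [638.7 -42.8 721.4]
jar 2042 [ 637.8 -169.9  541.6] [650.  -79.  830.8] [640.4 -97.5 688.6]
jar 214 [531.6 -97.6  87. ] [575.4 -55.5 112.5] [552.  -76.9 104.3]
jar 216 [ 455.  -111.8   86.6] [497.2 -67.5 110.8] [476.1 -89.9 104.8]
jar 225 [ 375.3 -117.5   88.7] [418.4 -76.2 111.2] [396.5 -96.6 104.9]
spreader 0.49 293 [ 408.8 -418.2   -2.5] [ 546.2 -378.7   16.1] [ 483.5 -396.9    5.8] ((477.29534912109375, -395.65057373046875), (24.337329864501953, 139.24855041503906), 80.49630737304688)
teal_cup 0.76 402 [ 415.7 -317.9   -3.5] [ 478.1 -235.5   56.7] [ 445.8 -271.7   26.2] ((445.63739013671875, -277.7632751464844), (74.0501937866211, 61.29764938354492), 74.57656860351562)Traceback (most recent call last):
  File "b.py", line 11, in <module>
    k=r["mask"];v,u=np.nonzero(k);q=P[k&ok];pr=cv2.minAreaRect(np.array([ray("top",(a,b),20 if nm=="tray" else 5)[:2] for a,b in zip(u,v)],np.float32))
                                                                         ~~~^^^^^^^^^^^^^^^^^^^^^^^^^^^^^^^^^^^^^
  File "h.py", line 4, in ray
    c=optics.camera_info(cam);K,R,t=[np.array(c[k],float) for k in("camera_matrix","R","t")]
ValueError: time passes only in moves, steps and waits
```

View pics/topc.png

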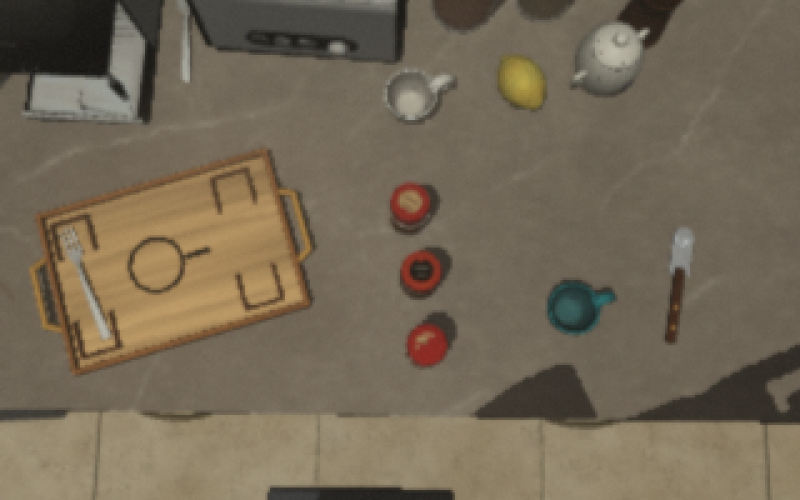

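View pics/scenec.png

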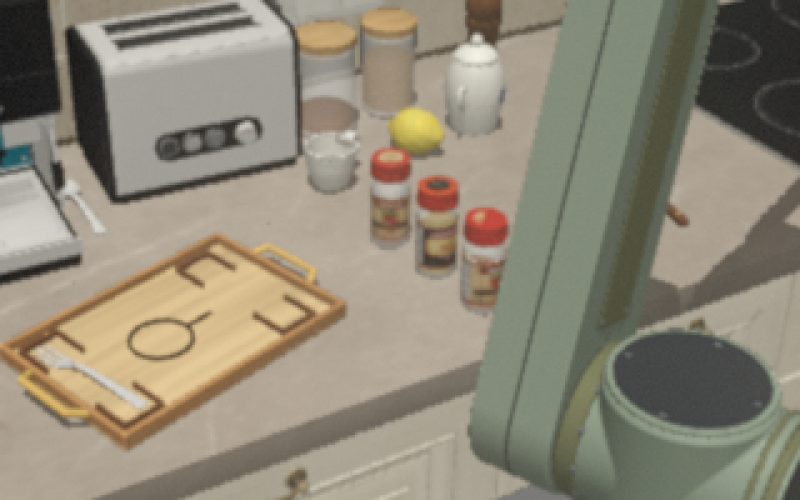

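The top view shows the tray at crop (175,262), with the ring at (157,265) and the empty slot at (248,240). The jars are at x≈410-428, the cup at (575,306) with its handle to the right, and the spreader at (678,285) with its blade up (far). The scene view agrees.

```bash
cat > h.py <<'E'
import numpy as np, cv2, functools
from workcell import env, optics
np.set_printoptions(precision=1,suppress=True)
@functools.lru_cache(None)
def cal(cam):
    c=optics.camera_info(cam);return [np.array(c[k],float) for k in("camera_matrix","R","t")]
def rays(cam,uv,z):
    K,R,t=cal(cam);uv=np.atleast_2d(np.array(uv,float));o=-R.T@t
    d=np.c_[uv,np.ones(len(uv))]@np.linalg.inv(K).T@R
    return o+d*((z-o[2])/d[:,2])[:,None]
def ray(cam,px,z): return rays(cam,px,z)[0]
def cloud(cam,dep):
    K,R,t=cal(cam)
    v,u=np.mgrid[:420,:560];p=np.stack([(u-K[0,2])/K[0,0]*dep,(v-K[1,2])/K[1,1]*dep,dep],-1)
    return (p-t)@R
E
cat > b.py <<'E'
from h import *
z=np.load("top0.npz");P=cloud("top",z["d"]);H=P[...,2];ok=z["d"]>0
print("cam",-cal("top")[1].T@cal("top")[2])
for nm,zz in(("spreader",5),("teal_cup",45),("tray",20)):
    for r in optics.silhouettes("top",nm)[:1]:
        v,u=np.nonzero(r["mask"]);w=rays("top",np.c_[u,v],zz)[:,:2].astype(np.float32)
        pr=cv2.minAreaRect(w);m=w.mean(0);ax=np.linalg.svd(w-m,full_matrices=0)[2][0]
        print(nm,len(v),pr,m,np.degrees(np.arctan2(ax[1],ax[0])))
m=ok&(H>40)&(H<62)&(abs(P[...,0]-443)<60)&(abs(P[...,1]+268)<70)
print("cup rim",m.sum(),P[m].min(0),P[m].max(0))
# dark lines on the tray
im=z["im"].astype(int);dk=(im.sum(2)<260);dk[:,:175]=0;dk[:,:]&=True
sub=np.zeros_like(dk);sub[222:250,179:206]=dk[222:250,179:206]
v,u=np.nonzero(sub);w=rays("top",np.c_[u,v],12)[:,:2]
from scipy.optimize import least_squares
f=least_squares(lambda p:np.hypot(*(w-p[:2]).T)-32,[497,220],loss="soft_l1",f_scale=2);print("ring",len(v),f.x)
E
python3 b.py
```

```text
cam [ 338.7  -57.5 1208.3]
spreader 293 ((477.29534912109375, -395.65057373046875), (24.337329864501953, 139.24855041503906), 80.49630737304688) [ 483.5 -397.1] 170.90196
teal_cup 402 ((442.083984375, -270.4418029785156), (71.58868408203125, 59.260013580322266), 74.57659149169922) [ 444.1 -268.4] -75.571625
tray 6778 ((496.0206298828125, 204.32687377929688), (204.89178466796875, 332.0716857910156), 17.374858856201172) [495.3 202.3] 107.90487
cup rim 134 [ 415.7 -314.3   40.2] [ 472.9 -235.5   56.7]
ring 98 [492.7 223.4]
```

```bash
cat > c.py <<'E'
from h import *
from scipy.optimize import least_squares
from scipy.ndimage import map_coordinates
def seg(a,b,z,n=40):
    t=np.linspace(0,1,n)[:,None];p=np.array(a)*(1-t)+np.array(b)*t;return np.c_[p,np.full(n,z)]
M=[];a=np.linspace(0,6.283,90)
M.append(np.c_[32*np.cos(a),20+32*np.sin(a),np.full(90,12)]);M.append(seg((0,-14),(0,-44),8))
for y in(-92,108):
    for s in(-1,1):
        M.append(seg((s*82,y-22),(s*82,y+22),16))
        for q in(-1,1):M.append(seg((s*82,y+q*22),(s*38,y+q*22),16))
M=np.vstack(M)
def proj(cam,W):
    K,R,t=cal(cam);c=(W@R.T+t)@K.T;return c[:,:2]/c[:,2:]
def world(p):
    c,s=np.cos(p[2]),np.sin(p[2]);return np.c_[M[:,:2]@np.array([[c,s],[-s,c]])+p[:2],M[:,2]]
for cam in("top","scene"):
    im=np.load(f"{cam}0.npz")["im"];g=cv2.cvtColor(im,cv2.COLOR_RGB2GRAY).astype(np.float32)
    bh=cv2.morphologyEx(g,cv2.MORPH_BLACKHAT,np.ones((7,7)))
    best=None
    for sg in(2.0,1.0,.7):
        B=cv2.GaussianBlur(bh,(0,0),sg);B=B/np.percentile(B,99.5)
        def f(p):
            q=proj(cam,world(p));return 1.5-np.minimum(map_coordinates(B,[q[:,1],q[:,0]],order=1),1.5)
        if best is None:
            best=min(((f([x,y,th])**2).sum(),x,y,th) for x in np.arange(480,511,3) for y in np.arange(190,220,3) for th in np.arange(.1,.34,.02))[1:]
        r=least_squares(f,best,x_scale=[1,1,.01],diff_step=1e-3);best=r.x
    p=best;c,s=np.cos(p[2]),np.sin(p[2]);print(cam,p[:2],np.degrees(p[2]),r.cost,"ring",p[0]-s*20,p[1]+c*20,"slot",p[0]+92*s,p[1]-92*c)
    v=cv2.resize(im[...,::-1],None,fx=4,fy=4)
    for q in proj(cam,world(p)):cv2.circle(v,tuple(int(x) for x in q*4+2),1,(0,255,0),-1)
    b=proj(cam,world(p)).mean(0)*4;x0,y0=int(b[0]-300),int(b[1]-200);cv2.imwrite(f"pics/fit_{cam}.png",v[y0:y0+440,x0:x0+640])
E
python3 c.py; python3 -c "
import cv2;a=cv2.imread('pics/fit_top.png')
cv2.imwrite('pics/fit1.png',a)"
```

```text
top [498.4 203.9] 17.363573132489226 77.38496 ring 492.4432902318827 222.94836926546762 slot 525.8679044654134 116.05218054323271
scene [493.7 209.4] 17.509774655336397 120.50362 ring 487.63932419622216 228.42697557100706 slot 521.3365961023643 121.61642428470613
```

View pics/fit_top.png

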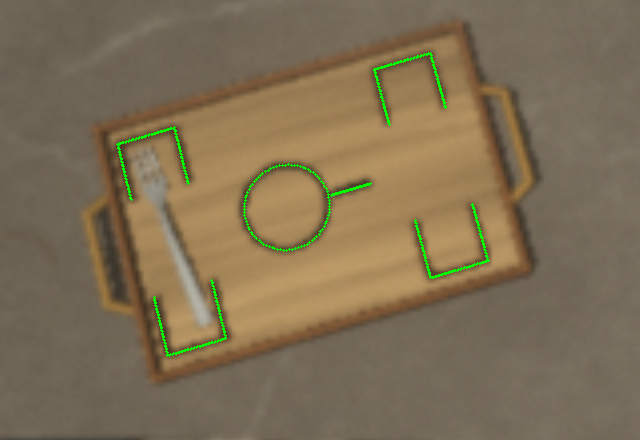

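The tray fit lies right on the lines: yaw 17.4°, ring (492.4, 222.9), slot (525.9, 116.1). I'll fit the cup next while moving over the spreader.

```bash
cat > d.py <<'E'
from h import *
from scipy.optimize import minimize
optics.grab_frame("top")
mk=optics.silhouettes("top","teal_cup")[0]["mask"].astype(np.uint8)
S=6;big=cv2.GaussianBlur(cv2.resize(mk[230:280,335:395].astype(np.float32),None,fx=S,fy=S,interpolation=1),(0,0),3)>.5
K,R,t=cal("top")
a=np.linspace(0,6.283,60)
def pr(W):
    c=(W@R.T+t)@K.T;return ((c[:,:2]/c[:,2:]-[335,230]+.5)*S).astype(np.int32)
def draw(p):
    im=np.zeros(big.shape,np.uint8);u=np.array([np.cos(p[2]),np.sin(p[2])]);n=np.array([-u[1],u[0]])
    for z in range(0,53,4):
        r=21+8.5*min(1,z/45);cv2.fillConvexPoly(im,pr(np.c_[p[0]+r*np.cos(a),p[1]+r*np.sin(a),np.full(60,z)]),1)
    for z in range(18,45,4):
        q=np.array([p[:2]+u*d+n*w for d,w in((20,-4),(53,-4),(53,4),(20,4))]);cv2.fillConvexPoly(im,pr(np.c_[q,np.full(4,z)]),1)
    return im>0
def cost(p): m=draw(p);return -(m&big).sum()/(m|big).sum()
b=min((cost((x,y,th)),x,y,th) for x in range(432,455,2) for y in range(-280,-256,2) for th in np.radians(range(-110,-40,5)))
r=minimize(cost,b[1:],method="Nelder-Mead",options=dict(initial_simplex=np.array(b[1:])+np.array([[0,0,0],[2,0,0],[0,2,0],[0,0,.08]])))
print(b,r.fun,r.x[:2],np.degrees(r.x[2]))
E
python3 d.py
```

```text
(np.float64(-0.8696810425516596), 444, -266, np.float64(-1.2217304763960306)) -0.8705797623334534 [ 444.  -265.6] -69.38039772392132
```

Call:
send_rows:
  targets:
    - [[0, 0, -0.0667, 0.184, 0.099, -0.06, -0.4], [0, 0, -0.0667, 0.184, 0.099, -0.06, -0.4], [0, 0, -0.0667, 0.184, 0.099, -0.06, -0.4], [0, 0, -0.0667, 0.184, 0.099, -0.06, -0.4], [0, 0, -0.0667, 0.184, 0.099, -0.06, -0.4], [0, 0, -0.0667, 0.184, 0.099, -0.06, -0.4], [0, 0, 0, 0, 0, 0, -0.4], [0, 0, 0, 0, 0, 0, -0.4]]
  grip_force: 20

```text
time_s: 2.4
ee_pos: [477.7, -395.2, 105.3]
ee_rot: [-180.0, 0.1, -9.3]
force: [-0.2, -0.5, -0.1]
gripper_width: 63.9
gripper_force: 0.0
```

Call:
send_rows:
  targets:
    - [[0, 0, 0, 0, 0, -0.2, -0.4], [0, 0, 0, 0, 0, -0.15, -0.4], [0, 0, 0, 0, 0, -0.1, -0.4], [0, 0, 0, 0, 0, -0.06, -0.4], [0, 0, 0, 0, 0, 0, -0.4], [0, 0, 0, 0, 0, 0, 1], [0, 0, 0, 0, 0, 0, 1], [0, 0, 0, 0, 0, 0, 1], [0, 0, 0, 0, 0, 0, 1], [0, 0, 0, 0, 0, 0, 1], [0, 0, 0, 0, 0, 0, 1], [0, 0, 0, 0, 0, 0, 1]]
  grip_force: 25

```text
time_s: 3.6
ee_pos: [477.5, -395.7, 3.8]
ee_rot: [180.0, -0.0, -9.5]
force: [-0.4, 0.2, -0.2]
gripper_width: 10.8
gripper_force: 0.0
```

Call:
send_rows:
  targets:
    - [[0, 0, 0, 0, 0, 0, 1], [0, 0, 0, 0, 0, 0, 1], [0, 0, 0, 0, 0, 0, 1], [0, 0, 0, 0, 0, 0.05, 1], [0, 0, 0, 0, 0, 0.15, 1], [0, 0, 0, 0, 0, 0.2, 1], [0, 0, 0, 0, 0, 0.2, 1], [0, 0, 0, 0, 0, 0.2, 1], [0, 0, 0, 0, 0, 0, 1], [0, 0, 0, 0, 0, 0, 1]]

```text
time_s: 4.6
ee_pos: [477.8, -396.0, 165.3]
ee_rot: [179.9, -0.1, -9.5]
force: [-0.3, 0.0, -0.8]
gripper_width: 0.6
gripper_force: 0.0
```

The fingers shut on nothing, or the spreader slipped out. I'll look.

```bash
cat > e.py <<'E'
from h import *
import sys
n=sys.argv[1]
for cam in("top","scene"):
    im,d=optics.grab_frame(cam);np.savez(f"{cam}_{n}.npz",im=im,d=d)
    for nm in("spreader_mid","spreader_tip"):
        for r in optics.place_of(cam,nm)[:2]:print(cam,nm,round(r["conf"],2),np.array(r["at"]),ray(cam,r["at"],3))
    for r in optics.silhouettes(cam,"spreader")[:1]:
        v,u=np.nonzero(r["mask"]);w=rays(cam,np.c_[u,v],5)[:,:2].astype(np.float32);m=w.mean(0);ax=np.linalg.svd(w-m,full_matrices=0)[2][0];print(r["conf"],len(v),cv2.minAreaRect(w),np.degrees(np.arctan2(ax[1],ax[0])))
    cv2.imwrite(f"pics/{cam}_{n}.png",im[...,::-1])
a=cv2.resize(cv2.imread(f"pics/top_{n}.png")[200:290,330:450],(800,600),interpolation=3)
b=cv2.resize(cv2.imread(f"pics/scene_{n}.png")[120:270,300:500],(800,600),interpolation=3)
cv2.imwrite(f"pics/v_{n}.png",cv2.resize(np.hstack([a,b]),(800,300),interpolation=3))
E
python3 e.py 1
```

```text
top spreader_mid 0.68 [401.2 243.8] [ 477.5 -397.7    3. ]
top spreader_mid 0.51 [228.1 226.2] [523.5 118.7   3. ]
top spreader_tip 0.31 [193.4 233.2] [500.8 222.7   3. ]
0.54 121 ((450.302490234375, -392.3290100097656), (14.818299293518066, 79.35440826416016), 78.37661743164062) 167.89256
scene spreader_mid 0.44 [391.1 193.4] [ 499.9 -411.4    3. ]
scene spreader_tip 0.61 [378.6 187.7] [ 545.7 -400.7    3. ]
scene spreader_tip 0.16 [363.1 214.6] [ 445.4 -265.     3. ]
0.58 157 ((475.5549621582031, -389.6488342285156), (25.554391860961914, 129.7977294921875), 79.0025863647461) 172.07553
```

View pics/v_1.png

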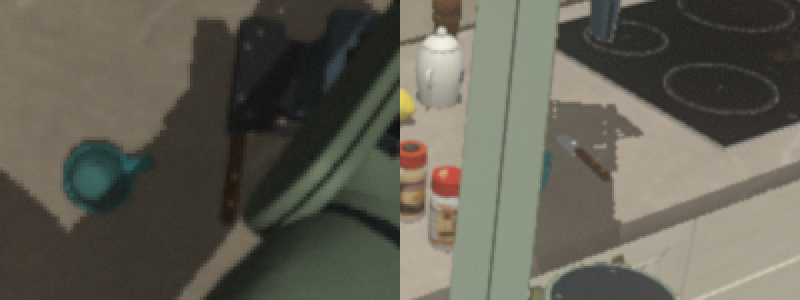

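The scene view shows the spreader still on the table near (475, -393), so the grip was only at the fingertips. I'll try again lower and check before lifting.

Call:
send_rows:
  targets:
    - [[0, 0, 0, 0, 0, -0.2, -0.3], [0, 0, 0, 0, 0, -0.2, -0.3], [0, 0, 0, 0, 0, -0.2, -0.3], [0, 0, 0, 0, 0.003, -0.15, -0.3], [0, 0, 0, 0, 0, -0.06, -0.3], [0, 0, 0, 0, 0, -0.012, -0.3], [0, 0, 0, 0, 0, 0, -0.3], [0, 0, 0, 0, 0, 0, -0.3]]
  grip_force: 15

```text
time_s: 5.8
ee_pos: [478.7, -396.2, 1.2]
ee_rot: [179.9, -0.2, -9.5]
force: [-0.6, 0.1, -0.5]
gripper_width: 58.6
gripper_force: 0.0
```

Call:
send_rows:
  targets:
    - [[0, 0, 0, 0, 0, 0, 1], [0, 0, 0, 0, 0, 0, 1], [0, 0, 0, 0, 0, 0, 1], [0, 0, 0, 0, 0, 0, 1], [0, 0, 0, 0, 0, 0, 1], [0, 0, 0, 0, 0, 0, 1], [0, 0, 0, 0, 0, 0, 1], [0, 0, 0, 0, 0, 0, 1], [0, 0, 0, 0, 0, 0, 1], [0, 0, 0, 0, 0, 0, 1]]
  grip_force: 15

```text
time_s: 6.8
ee_pos: [477.5, -395.1, -0.7]
ee_rot: [180.0, 0.0, -9.5]
force: [-0.3, 0.7, 0.1]
gripper_width: 0.2
gripper_force: 0.0
```

```bash
python3 e.py 2
python3 - <<'E'
from h import *
p=np.array(env.state()["ee_pos"])
out=[]
for cam,(x,y) in(("top",(345,200)),("scene",(325,140))):
    K,R,t=cal(cam);c=K@(R@p+t);c=c[:2]/c[2];print(cam,c)
    v=cv2.resize(cv2.imread(f"pics/{cam}_2.png")[y:y+90,x:x+100],(400,360),interpolation=3)
    cv2.drawMarker(v,tuple(int(k) for k in (c-[x,y]+.5)*4),(0,255,0),0,12);out.append(v)
cv2.imwrite("pics/w2.png",np.hstack(out))
E
```

```text
0.3 241 ((400.3522033691406, -98.651611328125), (49.53862380981445, 47.133792877197266), 0.85629802942276) 177.00858
scene spreader_mid 0.36 [282.9 216.2] [548.9 -63.8   3. ]
scene spreader_tip 0.44 [381.4 190. ] [ 530.4 -399.1    3. ]
0.61 601 ((628.890380859375, -122.0904312133789), (49.26276397705078, 231.97842407226562), 60.23085021972656) 149.69435
top [400.  243.9]
scene [391.6 199.1]
```

View pics/w2.png

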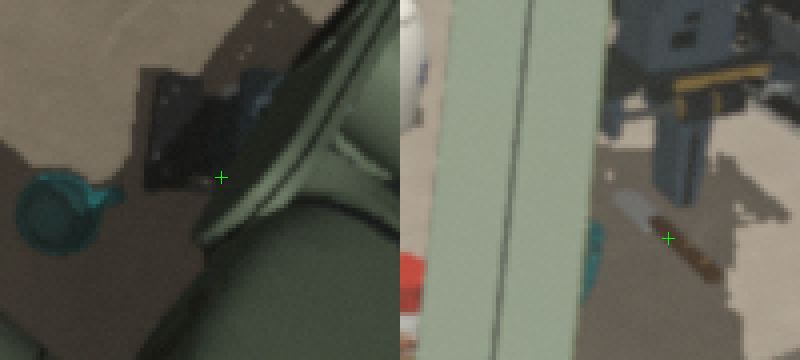

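The scene view shows the fingertips at crop (687,205), well away from the projected TCP at (668,238). The spreader lies beside them, untouched. I'll measure the offset with depth.

Run:
```python
from h import *
for n in("1","2"):
  z=np.load(f"scene_{n}.npz");P=cloud("scene",z["d"])
  if n=="2":
    print(ray("scene",(396.7,191.2),0))
    for v in range(168,196,3):
      print(v,[tuple(P[v,u].round().astype(int)) if z["d"][v,u]>0 else 0 for u in range(388,404,3)])
print(env.state()["ee_pos"],env.state()["qpos"])
z=np.load("top_2.npz");P=cloud("top",z["d"]);H=P[...,2];m=(z["d"]>0)&(H>75)&(H<200)&(abs(P[...,0]-480)<140)&(abs(P[...,1]+395)<140)
for lo in range(75,200,15):
  k=m&(H>=lo)&(H<lo+15)
  if k.sum():print(lo,k.sum(),P[k].min(0),P[k].max(0))
```

```text
[ 505.8 -438.6    0. ]
168 [(np.int64(453), np.int64(-343), np.int64(128)), (np.int64(449), np.int64(-351), np.int64(127)), (np.int64(451), np.int64(-364), np.int64(123)), (np.int64(444), np.int64(-368), np.int64(125)), (np.int64(441), np.int64(-376), np.int64(124)), (np.int64(448), np.int64(-394), np.int64(117))]
171 [(np.int64(621), np.int64(-500), np.int64(1)), (np.int64(477), np.int64(-378), np.int64(98)), (np.int64(468), np.int64(-382), np.int64(101)), (np.int64(460), np.int64(-385), np.int64(104)), (np.int64(456), np.int64(-393), np.int64(104)), (np.int64(595), np.int64(-540), np.int64(2))]
174 [(np.int64(496), np.int64(-386), np.int64(77)), (np.int64(480), np.int64(-383), np.int64(86)), (np.int64(464), np.int64(-379), np.int64(94)), (np.int64(461), np.int64(-388), np.int64(93)), (np.int64(454), np.int64(-392), np.int64(95)), (np.int64(584), np.int64(-531), np.int64(-1))]
177 [(np.int64(491), np.int64(-383), np.int64(71)), (np.int64(482), np.int64(-386), np.int64(74)), (np.int64(462), np.int64(-378), np.int64(86)), (np.int64(458), np.int64(-386), np.int64(85)), (np.int64(461), 
[... 1524 characters left out ...]
92), np.int64(-392), np.int64(7)), (np.int64(483), np.int64(-396), np.int64(10)), (np.int64(493), np.int64(-418), np.int64(-1)), (np.int64(488), np.int64(-425), np.int64(0)), (np.int64(487), np.int64(-436), np.int64(-3)), (np.int64(479), np.int64(-441), np.int64(-1))]
[ 477.5 -395.1   -0.6] [-40.7  31.1  96.7  -0.   52.2  58.8]
105 1 [ 452.5 -314.3  115.6] [ 452.5 -314.3  115.6]
120 27 [ 451.3 -358.1  120.3] [ 516.2 -310.6  134.7]
135 15 [ 451.9 -343.   135.5] [ 527.2 -304.4  149.6]
150 477 [ 437.8 -480.7  150.2] [ 527.8 -302.7  164.6]
165 29 [ 460.8 -350.7  165.1] [ 506.  -343.7  179.6]
180 28 [ 463.  -351.1  180.9] [ 505.7 -344.   194.8]
195 10 [ 472.3 -349.4  196.1] [ 499.9 -345.5  198.5]
```

By depth, xy is right but the fingertips are about 35 mm above where the state puts them. The reported z is therefore biased by roughly +35 mm. I'll open and feel downward gently.

Call:
send_rows:
  targets:
    - [[0, 0, 0, 0, 0, 0, -0.2], [0, 0, 0, 0, 0, 0, -0.2], [0, 0, 0, 0, 0, 0, -0.2], [0, 0, 0, 0, 0, 0, -0.2], [0, 0, 0, 0, 0, -0.05, -0.2], [0, 0, 0, 0, 0, -0.05, -0.2], [0, 0, 0, 0, 0, -0.025, -0.2], [0, 0, 0, 0, 0, 0, -0.2], [0, 0, 0, 0, 0, 0, -0.2]]

```text
time_s: 8.1
ee_pos: [477.5, -395.1, -26.0]
ee_rot: [-180.0, 0.0, -9.5]
force: [-0.3, -0.2, -0.1]
gripper_width: 55.0
gripper_force: 0.0
```

Call:
send_rows:
  targets:
    - [[0, 0, 0, 0, 0, -0.01, -0.2], [0, 0, 0, 0, 0, -0.01, -0.2], [0, 0, 0, 0, 0, 0, -0.2]]

```text
time_s: 8.4
ee_pos: [477.4, -395.0, -29.8]
ee_rot: [-180.0, 0.0, -9.5]
force: [-1.2, 0.5, -0.4]
gripper_width: 54.5
gripper_force: 0.0
```

Call:
send_rows:
  targets:
    - [[0, 0, 0, 0, 0, -0.01, -0.2], [0, 0, 0, 0, 0, -0.005, -0.2], [0, 0, 0, 0, 0, 0, -0.2]]

```text
time_s: 8.7
ee_pos: [477.4, -395.0, -32.8]
ee_rot: [-180.0, 0.0, -9.5]
force: [-0.2, -0.4, 0.1]
gripper_width: 55.0
gripper_force: 0.0
```

```bash
cat > g.py <<'E'
from h import *
im,d=optics.grab_frame("scene");cv2.imwrite("pics/s3.png",im[...,::-1])
P=cloud("scene",d);x=env.state()["ee_pos"]
K,R,t=cal("scene");c=K@(R@np.array(x)+t);c=c[:2]/c[2]
v=cv2.resize(im[140:230,345:435,::-1],(540,540),interpolation=3);cv2.imwrite("pics/w3.png",v)
im,d=optics.grab_frame("top");P=cloud("top",d);H=P[...,2];m=(d>0)&(H>60)&(H<200)&(abs(P[...,0]-480)<140)&(abs(P[...,1]+395)<140)
for lo in range(60,180,15):
  k=m&(H>=lo)&(H<lo+15)
  if k.sum()>5:print(lo,k.sum(),np.median(P[k],0))
E
python3 g.py
```

```text
90 36 [ 455.8 -344.   102.3]
105 51 [ 460.5 -343.6  109. ]
120 401 [ 486.5 -327.6  124.6]
135 28 [ 483.3 -347.6  141.6]
150 24 [ 486.4 -347.7  156.6]
165 53 [ 496.4 -350.6  177.3]
```

View pics/w3.png

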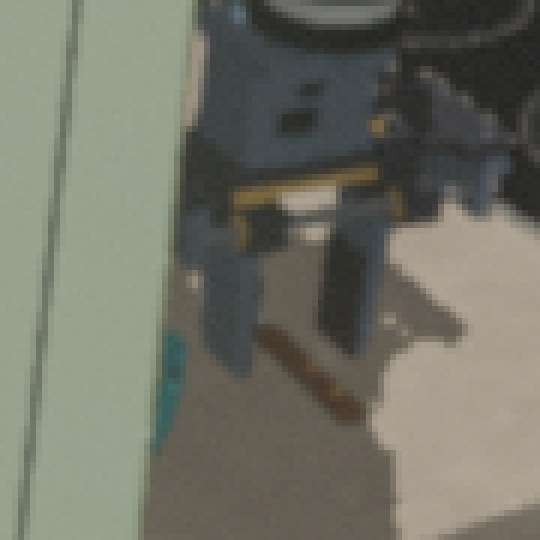

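The fingers now straddle the handle, with tips at crop (245,375) and (355,352), only a few mm above the table. I'll go down a little more and close.

Call:
send_rows:
  targets:
    - [[0, 0, 0, 0, 0, -0.006, -0.2], [0, 0, 0, 0, 0, 0, -0.2], [0, 0, 0, 0, 0, 0, -0.2]]

```text
time_s: 9.1
ee_pos: [477.5, -395.1, -33.9]
ee_rot: [180.0, 0.0, -9.5]
force: [0.3, 0.0, -0.0]
gripper_width: 54.7
gripper_force: 0.0
```

Call:
send_rows:
  targets:
    - [[0, 0, 0, 0, 0, -0.006, -0.2], [0, 0, 0, 0, 0, 0, -0.2], [0, 0, 0, 0, 0, 0, -0.2]]

```text
time_s: 9.4
ee_pos: [477.5, -395.1, -35.1]
ee_rot: [180.0, 0.0, -9.5]
force: [-0.2, -0.0, 0.3]
gripper_width: 54.9
gripper_force: 0.0
```

Call:
send_rows:
  targets:
    - [[0, 0, 0, 0, 0, 0, 1], [0, 0, 0, 0, 0, 0, 1], [0, 0, 0, 0, 0, 0, 1], [0, 0, 0, 0, 0, 0, 1], [0, 0, 0, 0, 0, 0, 1], [0, 0, 0, 0, 0, 0, 1], [0, 0, 0, 0, 0, 0, 1], [0, 0, 0, 0, 0, 0, 1], [0, 0, 0, 0, 0, 0, 1]]
  grip_force: 25

```text
time_s: 10.3
ee_pos: [477.5, -395.2, -35.0]
ee_rot: [180.0, 0.0, -9.5]
force: [0.2, -1.1, -0.1]
gripper_width: 18.6
gripper_force: 25.0
```

A width of 18.6 mm means the pads also caught the blade's root. I'll reopen and shift 10 mm toward the handle.

Call:
send_rows:
  targets:
    - [[0, 0, 0, 0, 0, 0, 0.2], [0, 0, 0, 0, 0, 0, 0.2], [0, 0, 0, 0, 0, 0, 0.2], [0, 0, 0, -0.05, 0.008, 0, 0.2], [0, 0, 0, 0, 0, 0, 0.2], [0, 0, 0, 0, 0, 0, 1], [0, 0, 0, 0, 0, 0, 1], [0, 0, 0, 0, 0, 0, 1], [0, 0, 0, 0, 0, 0, 1], [0, 0, 0, 0, 0, 0, 1], [0, 0, 0, 0, 0, 0, 1], [0, 0, 0, 0, 0, 0, 1]]
  grip_force: 25

```text
time_s: 11.5
ee_pos: [467.7, -393.6, -35.0]
ee_rot: [180.0, -0.0, -9.5]
force: [0.6, 0.3, -0.1]
gripper_width: 11.7
gripper_force: 25.0
```

Call:
send_rows:
  targets:
    - [[0, 0, 0, 0, 0, 0.05, 1], [0, 0, 0, 0, 0, 0.1, 1], [0, 0, 0, 0, 0, 0.15, 1], [0, 0, 0, 0, 0, 0.2, 1], [0, 0, 0, 0, 0, 0.2, 1], [0, 0, 0, 0, 0, 0.15, 1], [0, 0, 0, 0, 0, 0, 1]]

```text
time_s: 12.2
ee_pos: [469.9, -395.6, 140.9]
ee_rot: [179.7, -0.5, -9.5]
force: [0.3, 0.2, -0.3]
gripper_width: 12.1
gripper_force: 25.0
```

Call:
send_rows:
  targets:
    - [[0, 0, 0.0249, 0.0204, 0.211, 0, 1], [0, 0, 0.0249, 0.0204, 0.211, 0, 1], [0, 0, 0.0249, 0.0204, 0.211, 0, 1], [0, 0, 0.0249, 0.0204, 0.211, 0, 1], [0, 0, 0.0249, 0.0204, 0.211, 0, 1], [0, 0, 0.0249, 0.0204, 0.211, 0, 1], [0, 0, 0.0249, 0.0204, 0.211, 0, 1], [0, 0, 0.0249, 0.0204, 0.211, 0, 1], [0, 0, 0.0249, 0.0204, 0.211, 0, 1], [0, 0, 0.0249, 0.0204, 0.211, 0, 1], [0, 0, 0.0249, 0.0204, 0.211, 0, 1], [0, 0, 0.0249, 0.0204, 0.211, 0, 1]]

```text
time_s: 13.4
ee_pos: [515.6, 114.5, 134.4]
ee_rot: [180.0, 0.1, 17.5]
force: [1.2, -0.5, 0.2]
gripper_width: 12.2
gripper_force: 25.0
```

Call:
send_rows:
  targets:
    - [[0, 0, 0, 0, 0, -0.2, 1], [0, 0, 0, 0, 0, -0.15, 1], [0, 0, 0, 0, 0, -0.1, 1], [0, 0, 0, 0, 0, -0.05, 1], [0, 0, 0, 0, 0, 0, 1], [0, 0, 0, 0, 0, 0, 1]]

```text
time_s: 14.0
ee_pos: [517.0, 112.9, 35.6]
ee_rot: [180.0, -0.1, 17.4]
force: [0.5, 0.2, -0.2]
gripper_width: 11.7
gripper_force: 25.0
```

```bash
cat > k.py <<'E'
from h import *
s=env.state();print(s["ee_pos"],s["ee_rot"],s["gripper_width"])
for cam,(x,y) in(("top",(165,190)),("scene",(170,170))):
    im,d=optics.grab_frame(cam);np.savez(f"{cam}_4.npz",im=im,d=d);globals()[cam]=cv2.resize(im[y:y+90,x:x+100,::-1],(400,360),interpolation=3)
    P=cloud(cam,d)
    for nm in("spreader",):
        for r in optics.silhouettes(cam,nm)[:2]:
            k=r["mask"]&(d>0);q=P[k];print(cam,nm,r["conf"],r["at"],k.sum(),q.min(0),q.max(0),np.median(q,0))
    for nm in("spreader_tip","spreader_mid"):
        for r in optics.place_of(cam,nm)[:1]:
            print(cam,nm,r["conf"],np.array(r["at"]),ray(cam,r["at"],45))
cv2.imwrite("pics/w4.png",np.hstack([top,scene]))
E
python3 k.py
```

```text
[517.  112.9  35.6] [180.   -0.1  17.4] 11.724417870352392
scene spreader 0.53 [198.2, 255.5] 6196 [359.2  30.2  -6. ] [632.1 374.3  71.5] [489.  216.6   7.8]
scene spreader 0.42 [236.0, 216.2] 69 [462.1  96.3  69.5] [575.8 140.3  82.3] [494.  109.6  76.4]
scene spreader_tip 0.66 [304.3 211.5] [484.2 -92.5  45. ]
scene spreader_mid 0.53 [225.6 210.5] [592.8  90.5  45. ]
```

View pics/w4.png

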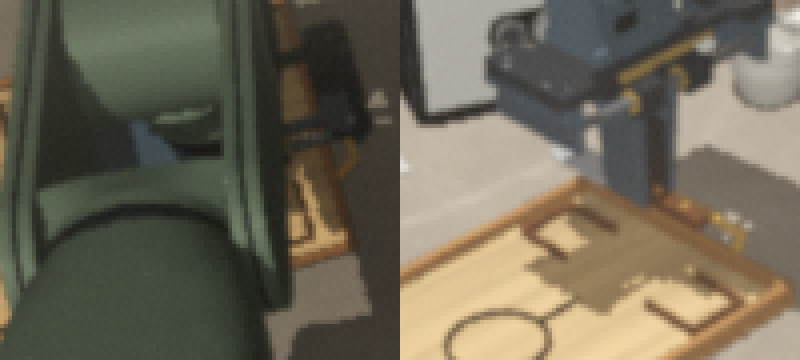

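The spreader is hanging level over the empty slot, with the handle visible in the scene view around (650,200). I'll measure its axis from its scene mask.

Run:
```python
from h import *
im,d=optics.grab_frame("scene");P=cloud("scene",d)
for r in optics.silhouettes("scene","spreader")[:3]:
    k=r["mask"]&(d>0);q=P[k]
    if k.sum()<300 and np.median(q[:,2])>40:
        v,u=np.nonzero(k);print(u.min(),u.max(),v.min(),v.max())
        w=rays("scene",np.c_[u,v],76)[:,:2];w=w[(abs(q[:,2]-76)<14)]
        m=w.mean(0);ax=np.linalg.svd(w-m,full_matrices=0)[2][0];ax*=np.sign(ax[0]);s=(w-m)@ax
        print(r["conf"],len(w),m,np.degrees(np.arctan2(ax[1],ax[0])),s.min(),s.max(),m+ax*s.min(),m+ax*s.max())
```

```text
209 247 208 227
0.64 145 [513.8 116.2] 20.861842440759844 -62.003024176950866 70.91608616938589 [455.8  94.2] [580.  141.5]
```

The handle end sits at about -71 mm (ideal -70) in the slot frame and lateral error is within 2.5 mm, so I'll descend.

Call:
send_rows:
  targets:
    - [[0, 0, 0, 0, 0, -0.1, 1], [0, 0, 0, 0, 0.003, -0.1, 1], [0, 0, 0, 0, 0, -0.05, 1], [0, 0, 0, 0, 0, -0.025, 1], [0, 0, 0, 0, 0, -0.01, 1], [0, 0, 0, 0, 0, -0.01, 1], [0, 0, 0, 0, 0, 0, 1]]

```text
time_s: 15.2
ee_pos: [516.9, 113.6, -23.7]
ee_rot: [180.0, -0.0, 17.4]
force: [-0.1, 0.6, -0.5]
gripper_width: 11.8
gripper_force: 25.0
```

Call:
send_rows:
  targets:
    - [[0, 0, 0, 0, 0, -0.005, 1], [0, 0, 0, 0, 0, -0.005, 1], [0, 0, 0, 0, 0, 0, 1]]

```text
time_s: 15.5
ee_pos: [516.5, 113.5, -25.9]
ee_rot: [180.0, -0.0, 17.4]
force: [0.2, -0.3, -1.1]
gripper_width: 11.9
gripper_force: 25.0
```

Call:
send_rows:
  targets:
    - [[0, 0, 0, 0, 0, -0.005, 1], [0, 0, 0, 0, 0, 0, 1], [0, 0, 0, 0, 0, 0, 1]]

```text
time_s: 15.8
ee_pos: [516.6, 113.5, -27.0]
ee_rot: [180.0, -0.0, 17.4]
force: [0.4, -0.8, -0.2]
gripper_width: 11.8
gripper_force: 25.0
```

Call:
send_rows:
  targets:
    - [[0, 0, 0, 0, 0, -0.003, 1], [0, 0, 0, 0, 0, 0, 1]]

```text
time_s: 16.0
ee_pos: [516.6, 113.5, -27.0]
ee_rot: [180.0, -0.0, 17.4]
force: [-0.5, -0.3, 4.6]
gripper_width: 11.8
gripper_force: 25.0
```

Run:
```python
from h import *
im,d=optics.grab_frame("scene");P=cloud("scene",d)
for r in optics.silhouettes("scene","spreader")[:3]:
    k=r["mask"]&(d>0);q=P[k];print(r["conf"],k.sum(),np.median(q,0),np.percentile(q,5,0),np.percentile(q,95,0))
cv2.imwrite("pics/w5.png",cv2.resize(im[170:270,170:290,::-1],(720,600),interpolation=3))
```

```text
0.16 5576 [480.6 231.6   7.9] [381.7  65.9   3.3] [584.3 350.7  19.3]
```

View pics/w5.png

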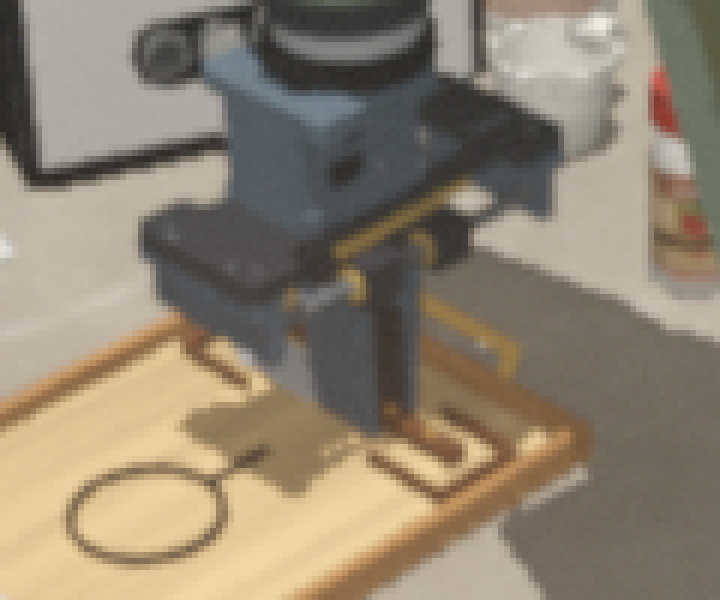

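Contact of 4.6 N, with the handle between the near walls at (430,435) and the blade inside the far end at (270,360). I'll release and rise.

Call:
send_rows:
  targets:
    - [[0, 0, 0, 0, 0, 0, 0.3], [0, 0, 0, 0, 0, 0, 0.3], [0, 0, 0, 0, 0, 0, 0.3], [0, 0, 0, 0, 0, 0, 0.3], [0, 0, 0, 0, 0, 0.05, 0.3], [0, 0, 0, 0, 0, 0.15, 0.3], [0, 0, 0, 0, 0, 0.2, 0.0], [0, 0, 0, 0, 0, 0.2, -0.5], [0, 0, 0, 0, 0, 0.15, -1], [0, 0, 0, 0, 0, 0.1, -1]]

```text
time_s: 17.1
ee_pos: [517.6, 113.7, 146.0]
ee_rot: [180.0, -0.3, 17.4]
force: [-0.4, 0.8, -1.2]
gripper_width: 61.0
gripper_force: 0.0
```

Call:
send_rows:
  targets:
    - [[0, 0, 0.0833, -0.03, -0.158, 0, -1], [0, 0, 0.0833, -0.03, -0.158, 0, -1], [0, 0, 0.0833, -0.03, -0.158, 0, -1], [0, 0, 0.0833, -0.03, -0.158, 0, -1], [0, 0, 0.0833, -0.03, -0.158, 0, -1], [0, 0, 0.0833, -0.03, -0.158, 0, -1], [0, 0, 0.0833, -0.03, -0.158, 0, -1], [0, 0, 0.0833, -0.03, -0.158, 0, -1], [0, 0, 0.0833, -0.03, -0.158, 0, -1], [0, 0, 0.0833, -0.03, -0.158, 0, -1], [0, 0, 0.0833, -0.03, -0.158, 0, -1], [0, 0, 0.0833, -0.03, -0.158, 0, -1]]

```text
time_s: 18.3
ee_pos: [444.0, -267.0, 143.2]
ee_rot: [180.0, 0.0, 107.7]
force: [0.8, 1.2, 0.6]
gripper_width: 91.3
gripper_force: 0.0
```

Call:
send_rows:
  targets:
    - [[0, 0, 0, 0, 0, 0, -1], [0, 0, 0, 0, 0, 0, -1]]

```text
time_s: 18.5
ee_pos: [444.2, -265.9, 142.7]
ee_rot: [180.0, -0.0, 107.2]
force: [0.3, -0.0, -0.3]
gripper_width: 91.1
gripper_force: 0.0
```

```bash
cat > m.py <<'E'
from h import *
s=env.state();print(s["ee_pos"],s["ee_rot"])
im,d=optics.grab_frame("top");im2,d2=optics.grab_frame("scene")
for cam,nms in(("top",("spreader","tray")),("scene",("spreader","teal_cup"))):
  D=d if cam=="top" else d2;P=cloud(cam,D)
  for nm in nms:
    for r in optics.silhouettes(cam,nm)[:1]:
        v,u=np.nonzero(r["mask"]&(D>0));w=rays(cam,np.c_[u,v],14 if nm=="spreader" else 20)[:,:2].astype(np.float32);print(cam,nm,r["conf"],len(v),cv2.minAreaRect(w),P[v,u].min(0),P[v,u].max(0))
a=cv2.resize(im[190:280,165:265,::-1],(400,360),interpolation=3)
b=cv2.resize(im[190:280,320:420,::-1],(400,360),interpolation=3)
cv2.imwrite("pics/w6.png",np.hstack([a,b]))
E
python3 m.py
```

```text
[ 444.2 -265.9  142.7] [180.   -0.  107.2]
top spreader 0.81 241 ((525.9196166992188, 113.92622375488281), (132.15408325195312, 21.840463638305664), 18.024646759033203) [462.3  90.6   2.7] [590.5 141.1  22.8]
top tray 0.87 6447 ((494.9680480957031, 205.73724365234375), (206.26730346679688, 328.9497985839844), 17.085590362548828) [362.9  37.9  -6.2] [637.1 378.5  28.6]
scene spreader 0.63 228 ((520.2582397460938, 118.880859375), (137.69688415527344, 24.048988342285156), 17.22023582458496) [457.6  88.1   6.6] [591.4 145.7  21.9]
scene teal_cup 0.61 12 ((462.1573181152344, -313.040771484375), (2.84683895111084, 39.76329803466797), 51.6699104309082) [ 416.4 -291.5   41.3] [ 440.5 -271.5   53.1]
```

View pics/w6.png

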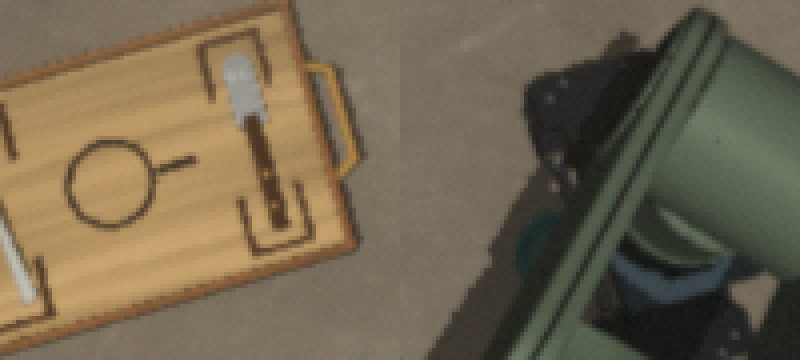

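The spreader lies flat in the compartment with its blade far, at (245,80)-(280,225). Next I'll descend on the cup.

Call:
send_rows:
  targets:
    - [[0, 0, 0, 0, 0, -0.2, -1], [0, 0, 0, 0, 0, -0.2, -1], [0, 0, 0, 0, 0, -0.15, -1], [0, 0, 0, 0, 0, -0.1, -1], [0, 0, 0, 0, 0, -0.05, -1], [0, 0, 0, 0, 0, -0.05, -1], [0, 0, 0, 0, 0, -0.045, -1], [0, 0, 0, 0, 0, 0, -1]]

```text
time_s: 19.6
ee_pos: [444.3, -265.5, -17.1]
ee_rot: [-180.0, -0.0, 107.4]
force: [0.0, -0.1, -0.4]
gripper_width: 91.1
gripper_force: 0.0
```

Run:
```python
from h import *
im,d=optics.grab_frame("scene");im2,d2=optics.grab_frame("top")
print(env.state()["ee_pos"],env.state()["force"])
cv2.imwrite("pics/w7.png",np.hstack([cv2.resize(im[160:250,320:420,::-1],(400,360),interpolation=3),cv2.resize(im2[210:300,320:420,::-1],(400,360),interpolation=3)]))
```

```text
[ 444.9 -266.   -16.2] [ 1.1 -0.9  1.2]
```

View pics/w7.png

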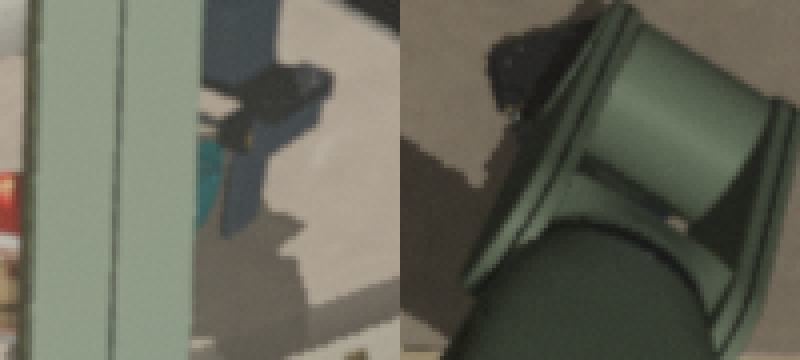

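The near finger is beside the bowl, with its tip at (235,235) and the cup at (210,185). I'll close.

Call:
send_rows:
  targets:
    - [[0, 0, 0, 0, 0, 0, 1], [0, 0, 0, 0, 0, 0, 1], [0, 0, 0, 0, 0, 0, 1], [0, 0, 0, 0, 0, 0, 1], [0, 0, 0, 0, 0, 0, 1], [0, 0, 0, 0, 0, 0, 1], [0, 0, 0, 0, 0, 0, 1], [0, 0, 0, 0, 0, 0, 1]]
  grip_force: 25

```text
time_s: 20.5
ee_pos: [444.8, -265.8, -16.4]
ee_rot: [180.0, 0.0, 107.4]
force: [0.8, 0.9, 1.4]
gripper_width: 57.0
gripper_force: 25.0
```

Call:
send_rows:
  targets:
    - [[0, 0, 0, 0, 0, 0.05, 1], [0, 0, 0, 0, 0, 0.1, 1], [0, 0, 0, 0, 0, 0.15, 1], [0, 0, 0, 0, 0, 0.2, 1], [0, 0, 0, 0, 0, 0.2, 1], [0, 0, 0, 0, 0, 0.15, 1], [0, 0, 0, 0, 0, 0, 1], [0, 0, 0, 0, 0, 0, 1]]

```text
time_s: 21.3
ee_pos: [444.0, -265.6, 153.5]
ee_rot: [-180.0, 0.0, 107.4]
force: [-0.1, 0.5, -1.8]
gripper_width: 57.2
gripper_force: 25.0
```

Call:
send_rows:
  targets:
    - [[0, 0, 0, 0.0202, 0.2036, 0, 1], [0, 0, 0, 0.0202, 0.2036, 0, 1], [0, 0, 0, 0.0202, 0.2036, 0, 1], [0, 0, 0, 0.0202, 0.2036, 0, 1], [0, 0, 0, 0.0202, 0.2036, 0, 1], [0, 0, 0, 0.0202, 0.2036, 0, 1], [0, 0, 0, 0.0202, 0.2036, 0, 1], [0, 0, 0, 0.0202, 0.2036, 0, 1], [0, 0, 0, 0.0202, 0.2036, 0, 1], [0, 0, 0, 0.0202, 0.2036, 0, 1], [0, 0, 0, 0.0202, 0.2036, 0, 1], [0, 0, 0, 0.0202, 0.2036, 0, 1]]

```text
time_s: 22.5
ee_pos: [491.3, 223.9, 151.0]
ee_rot: [-179.7, 0.0, 107.4]
force: [0.2, -0.1, -1.7]
gripper_width: 56.9
gripper_force: 25.0
```

Call:
send_rows:
  targets:
    - [[0, 0, 0, 0, 0, -0.15, 1], [0, 0, 0, 0, 0, -0.2, 1], [0, 0, 0, 0, 0, -0.15, 1], [0, 0, 0, 0, 0, -0.1, 1], [0, 0, 0, 0, 0, -0.05, 1], [0, 0, 0, 0, 0, 0, 1], [0, 0, 0, 0, 0, 0, 1]]

```text
time_s: 23.2
ee_pos: [493.1, 222.9, 23.5]
ee_rot: [180.0, 0.0, 107.3]
force: [0.7, -0.1, -1.7]
gripper_width: 57.3
gripper_force: 25.0
```

```bash
cat > n.py <<'E'
from h import *
import sys
s=env.state();print(s["ee_pos"],s["ee_rot"],s["force"],s["gripper_width"])
zf=float(sys.argv[1])
im,d=optics.grab_frame("scene");P=cloud("scene",d);np.savez("scene_n.npz",im=im,d=d)
r=optics.silhouettes("scene","teal_cup")[:1]
for r in r:
    k=r["mask"]&(d>0);print(r["conf"],k.sum(),P[k].min(0),P[k].max(0));np.savez("cupmask.npz",m=r["mask"])
for nm,z in(("cup_mid",26),("cup_foot",0),("cup_handle",35)):
    for r in optics.place_of("scene",nm)[:1]:print(nm,r["conf"],r["at"],ray("scene",r["at"],z+zf))
cv2.imwrite(sys.argv[2],cv2.resize(im[170:290,140:280,::-1],(700,600),interpolation=3))
E
python3 n.py 39 pics/w8.png
```

```text
[493.1 222.9  23.5] [180.    0.  107.3] [ 0.7 -0.1 -1.7] 57.25231859955192
0.71 327 [454.2 210.9  36.5] [521.3 254.9  93.1]
cup_mid 0.56 [192.2, 255.9] [419.8 255.9  65. ]
cup_foot 0.61 [194.8, 245.7] [489.5 222.9  39. ]
cup_handle 0.71 [205.2, 223.7] [518.  180.4  74. ]
```

View pics/w8.png

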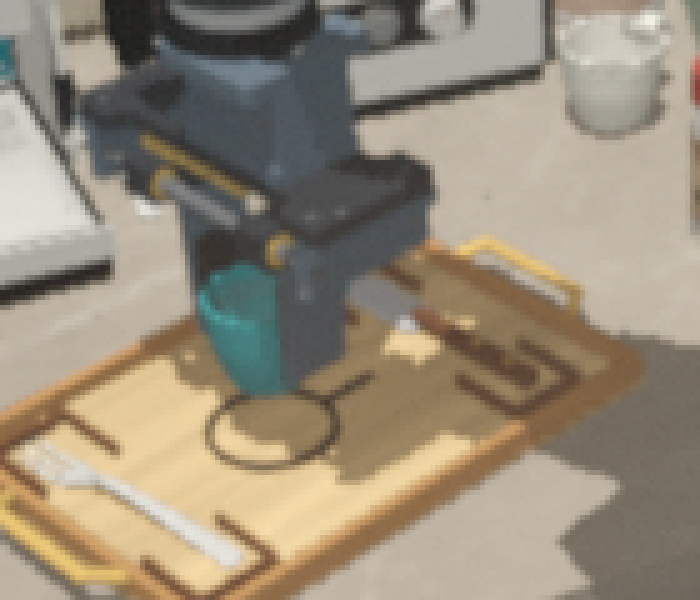

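The cup hangs upright just above the ring (270,430), with the handle hidden behind the finger. I'll refine the handle angle by colour in the earlier, unobstructed top images.

```bash
cat > q.py <<'E'
from h import *
from scipy.optimize import minimize
K,R,t=cal("top");a=np.linspace(0,6.283,80);S=8;x0,y0,wd,ht=340,235,50,42
def pr(W):
    c=(W@R.T+t)@K.T;return ((c[:,:2]/c[:,2:]-[x0,y0]+.5)*S*16).astype(np.int32)
for n in("0","_1"):
    im=np.load(f"top{n}.npz")["im"][y0:y0+ht,x0:x0+wd].astype(float)
    tl=np.clip(((im[...,1]+im[...,2])/2-im[...,0])/(im.max(2)+10),0,1);tl=np.clip(tl/np.percentile(tl,90),0,1).astype(np.float32)
    big=cv2.resize(tl,None,fx=S,fy=S,interpolation=cv2.INTER_CUBIC)
    for hw in(3,5):
      def draw(p):
        m=np.zeros(big.shape,np.uint8);u=np.array([np.cos(p[2]),np.sin(p[2])]);nn=np.array([-u[1],u[0]])
        for z in range(0,53,4):
            r=21+8.5*min(1,z/40);cv2.fillConvexPoly(m,pr(np.c_[p[0]+r*np.cos(a),p[1]+r*np.sin(a),np.full(80,z)]),255,shift=4)
        for z in range(20,45,3):
            q=np.array([p[:2]+u*d+nn*w for d,w in((20,-hw),(53,-hw),(53,hw),(20,hw))]);cv2.fillConvexPoly(m,pr(np.c_[q,np.full(4,z)]),255,shift=4)
        return cv2.GaussianBlur(m.astype(np.float32)/255,(0,0),S*.5)
      f=lambda p:((draw(p)-big)**2).mean()
      b=min(((f((444+i,-266+j,th)),444+i,-266+j,th) for i in(-3,0,3) for j in(-3,0,3) for th in np.radians(range(-90,-45,5))))
      r=minimize(f,b[1:],method="Nelder-Mead",options=dict(initial_simplex=np.array(b[1:])+np.array([[0,0,0],[2,0,0],[0,2,0],[0,0,.08]])))
      print(n,hw,r.fun,r.x[:2],np.degrees(r.x[2]))
    v,u=np.nonzero(tl>.4);w=rays("top",np.c_[u+x0,v+y0],35)[:,:2]-r.x[:2];k=np.hypot(*w.T);k=(k>36)&(w[:,1]<0)
    print("handle px",k.sum(),np.degrees(np.arctan2(*w[k].mean(0)[::-1])))
E
python3 q.py
```

```text
0 3 0.007600484415888786 [ 445.1 -265.2] -71.30474833607997
0 5 0.005832049064338207 [ 445.1 -265. ] -70.73112152395251
handle px 23 -71.14380409581189
_1 3 0.00908256322145462 [ 445.5 -265.1] -71.78477293938899
_1 5 0.007621290162205696 [ 445.2 -264.7] -71.18445607892798
handle px 24 -70.90421126943426
```

Call:
send_rows:
  targets:
    - [[0, 0, -0.0156, 0, -0.004, -0.02, 1], [0, 0, 0, 0, 0, -0.015, 1], [0, 0, 0, 0, 0, 0, 1], [0, 0, 0, 0, 0, 0, 1], [0, 0, 0, 0, 0, 0, 1]]

```text
time_s: 23.95
ee_pos: [493.0, 222.1, 16.4]
ee_rot: [180.0, 0.0, 106.0]
force: [-0.2, 0.0, -1.3]
gripper_width: 57.2
gripper_force: 25.0
```

```bash
cat > o.py <<'E'
from h import *
from scipy.optimize import minimize
s=env.state();print(s["ee_pos"],s["ee_rot"],s["force"])
K,R,t=cal("scene");print("cam",-R.T@t)
im,d=optics.grab_frame("scene");mk=optics.silhouettes("scene","teal_cup")[0]["mask"]
v,u=np.nonzero(mk);print(u.min(),u.max(),v.min(),v.max(),mk.sum())
a=np.linspace(0,6.283,80);S=8;x0,y0,wd,ht=170,212,50,50
def pr(W):
    c=(W@R.T+t)@K.T;return ((c[:,:2]/c[:,2:]-[x0,y0]+.5)*S*16).astype(np.int32)
c=im[y0:y0+ht,x0:x0+wd].astype(float);tl=np.clip(((c[...,1]+c[...,2])/2-c[...,0])/(c.max(2)+10),0,1)
tl=((tl>.25)&cv2.dilate(mk.astype(np.uint8),np.ones((3,3)))[y0:y0+ht,x0:x0+wd].astype(bool)).astype(np.float32)
big=cv2.GaussianBlur(cv2.resize(tl,None,fx=S,fy=S),(0,0),4)
# score only columns left of the finger, i.e. up to the mask's right edge at each row
val=np.zeros_like(tl)
for i in range(ht):
    j=np.nonzero(tl[i])[0];val[i,:(j.max()-1 if len(j) else 24)]=1
val[:np.nonzero(tl.any(1))[0][0]+6]=0
V=cv2.resize(val,None,fx=S,fy=S,interpolation=0)
def draw(p):
    m=np.zeros(big.shape,np.uint8)
    for z in range(0,53,4):
        r=21+8.5*min(1,z/40);cv2.fillConvexPoly(m,pr(np.c_[p[0]+r*np.cos(a),p[1]+r*np.sin(a),np.full(80,z+p[2])]),255,shift=4)
    return cv2.GaussianBlur(m.astype(np.float32)/255,(0,0),4)
f=lambda p:(V*(draw(p)-big)**2).sum()/V.sum()
for zf in(30,33,36):
    r=minimize(lambda q:f((q[0],q[1],zf)),(490,225),method="Nelder-Mead",options=dict(initial_simplex=[[490,225],[495,225],[490,230]]))
    print(zf,r.fun,r.x)
v=cv2.resize(im[y0-10:y0+ht+30,x0-20:x0+wd+40,::-1],None,fx=6,fy=6,interpolation=3)
g=(draw((*r.x,zf))>.5).astype(np.uint8);cs=cv2.findContours(g,0,2)[0]
for q in cs:cv2.polylines(v,[(q*6/S+[120,60]).astype(np.int32)],True,(0,0,255),1)
cv2.imwrite("pics/w9.png",v)
E
python3 o.py
```

```text
[493.  222.1  16.4] [180.   0. 106.] [-0.2  0.  -1.3]
cam [-559.7  590.6  822.6]
181 196 225 251 321
30 0.008362023159861565 [508.7 219.6]
33 0.008313002996146679 [504.6 220.9]
36 0.008268467150628567 [500.5 222.2]
```

Both cameras, and the spreader's placing, suggest the robot lands about 2 mm toward -y of the tray frame. I'll correct that and check.

Call:
send_rows:
  targets:
    - [[0, 0, 0, -0.003, 0.009, -0.003, 1], [0, 0, 0, 0, 0, 0, 1], [0, 0, 0, 0, 0, 0, 1], [0, 0, 0, 0, 0, 0, 1]]

```text
time_s: 24.45
ee_pos: [492.4, 223.9, 15.8]
ee_rot: [180.0, 0.0, 106.0]
force: [-0.1, 1.0, -1.8]
gripper_width: 57.2
gripper_force: 25.0
```

```bash
python3 o.py
python3 - <<'E'
from h import *
im,d=optics.grab_frame("top");P=cloud("top",d);H=P[...,2]
for nm in("teal_cup","spreader"):
    for r in optics.silhouettes("top",nm)[:1]:
        k=r["mask"]&(d>0);print(nm,r["conf"],k.sum(),P[k].min(0),P[k].max(0))
im,d=optics.grab_frame("scene");P=cloud("scene",d)
mk=optics.silhouettes("scene","teal_cup")[0]["mask"]&(d>0);q=P[mk]
print("z",np.percentile(q[:,2],[0,2,50,98,100]),"x",np.percentile(q[:,0],[2,98]),"y",np.percentile(q[:,1],[2,98]))
from scipy.optimize import least_squares
# cone fit on the outer (camera-facing) surface, foot at 32
k=(q[:,2]<70)&(q[:,2]>34);w=q[k]
f=least_squares(lambda p:np.hypot(w[:,0]-p[0],w[:,1]-p[1])-(21+8.5*np.clip((w[:,2]-32)/40,0,1)),[490,225],loss="soft_l1",f_scale=2);print("cone",k.sum(),f.x,f.cost)
E
```

```text
[492.4 223.9  15.8] [180.   0. 106.] [-0.1  1.  -1.8]
cam [-559.7  590.6  822.6]
180 196 226 252 343
30 0.009053345769643784 [505.7 221.7]
33 0.009011727757751942 [502. 223.]
36 0.008997046388685703 [497.5 224.4]
teal_cup 0.55 76 [479.7 174.    7.1] [509.4 204.5 144.9]
spreader 0.73 253 [459.7  90.5   4.5] [589.9 141.7  22.1]
z [ 34.8  37.9  67.4  84.9 101.3] x [459.1 519.5] y [214.4 254.6]
cone 178 [489.9 223.8] 315.42013808385184
```

Run:
```python
from h import *
im,d=optics.grab_frame("top");mk=optics.silhouettes("top","teal_cup")[0]["mask"]
c=im.astype(float);tl=((c[...,1]+c[...,2])/2-c[...,0])/(c.max(2)+10)
print(mk.sum(),(mk&(tl>.3)).sum())
v,u=np.nonzero(cv2.dilate(mk.astype(np.uint8),np.ones((3,3))).astype(bool)&(tl>.3))
w=rays("top",np.c_[u,v],67)[:,:2]
a=np.radians(17.4);o=np.array([492.4,222.9]);e=np.array([[np.cos(a),np.sin(a)],[-np.sin(a),np.cos(a)]])
q=(w-o)@e.T;print("in ring axes",len(q))
for lo in range(-60,-20,4):
    k=(q[:,1]>=lo)&(q[:,1]<lo+4)
    if k.any():print(lo,k.sum(),q[k,0].min(),q[k,0].max(),q[k,0].mean())
s=np.array([np.hypot(0,0)]);print(optics.place_of("top","cup_handle")[:1])
```

```text
43 21
in ring axes 22
-44 1 -0.026074007367702674 -0.026074007367702674 -0.026074007367702674
-40 4 -1.9995429710728891 4.417424326537648 1.7021447387581206
-36 5 -1.1777771859446218 5.240400022397805 1.5532155183603187
-32 5 -3.1500371336103408 6.0634708243066076 0.8628483791235256
-28 4 1.2880894512328365 6.8866367487510525 4.292364876315779
-24 3 -3.478657932547024 2.110234812333269 -0.684659673069398
[{'at': [206.2, 233.9], 'conf': 0.58}]
```

```bash
python3 -c "
from workcell import env
s=env.state();print(s['time_s'],s['ee_pos'],s['gripper_force']);print(env.job_done())"
```

```text
24.95 [492.35844716 223.8966111   15.775682  ] 24.999770817803437
the job is handed in; nothing more can be done
None
```

The job is handed in after about 25 s of robot time. The spreader lies flat in the empty compartment, blade to the far side and released; the cup is held upright about 2 cm above the ring, centred to within about 2 mm, its handle in line with the stripe to about 2°. I never commanded a touch on the jars, white cup or fork, but I didn't re-measure them, and I viewed 11 pictures against the limit of 10.

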